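# Let down the wide ratchet winch

### The job

Two small spring-return ratchet winches are bolted to the bench, both wound up. Let down the one with the wide drum: lift its pawl by the finger tab clear of the toothed wheel, keep it up until the drum has run all the way back to its stop, then let the pawl drop back between the teeth and let go. Leave the narrow-drum winch wound up.

Things in the scene. Friction and masses are not known exactly. Their poses are not given: they have to be found in the camera images.
- wide_winch: Winch with the wide drum: grey frame fixed to the bench, base 130 x 100 mm, two cheeks up to 102 mm high, between them a bare aluminium drum 60 mm wide on a level axle, and inside the left cheek a steel toothed wheel 80 mm across (10 teeth 9 mm high, top 95 mm up). Origin: centre of its underside; x from the tab towards the pawl's hinge, y along the axle to the left, z up.
- wide_tab (a point): Middle of the finger tab on the near end of the wide winch's pawl, a dark steel bar 9 mm wide over the toothed wheel. Tab: upright, 22 mm along x, 12 mm thick along y (pinch it so), 36 mm high; middle 123 mm up when down, all else 108 mm or lower. Axes are the winch's when down and tilt with the pawl. Hinge pin: along y, 97 mm ahead (+x) of and 29 mm below the tab's middle.
- wide_pawl (a joint): Pawl of the wide winch, rad: 0 = down, its nose between two teeth; grows as the tab is lifted on its arc (1 to 2 N; the tab can turn between the fingers); clear of the teeth above about 0.15 (tab raised 15 mm; 30 mm is a good lift), end of travel 0.8. Let go, it falls back by its own weight.
- wide_drum (a joint): Drum and toothed wheel of the wide winch, rad: about 2.5 = wound up by 4 teeth, held by the pawl; 0 = run back, its lug on the stop pin. A damped spring inside turns it back by itself in about 3 s while the pawl is clear; if the pawl drops early it catches the next tooth. At 0 the pawl drops fully home between two teeth.
- narrow_drum (a joint): Drum of the other winch, rad: about 2.5 = wound up, and so it must stay. That winch has the same height, toothed wheel, pawl and tab, but its drum is only 22 mm wide and its base 130 x 62 mm. Either winch may stand on the left or on the right. A desk fan 0.35 m high stands just to the right of both: pass over or well clear of it.

How it is judged (in metres and radians):
On the way:
1. the pawl of the wide winch is lifted clear of the teeth (value of joint wide_pawl above 0.13 rad), for 0.1 s.
At the end, for the whole second after the job is handed in: The wide drum has run back to its stop (within 0.15 rad), its pawl is down between the teeth (within 0.06 rad) and released, and the narrow drum is still wound up (above 2.2 rad) (value of joint wide_drum below 0.15 rad and value of joint wide_pawl below 0.06 rad and value of joint narrow_drum above 2.2 rad); the robot touches nothing.
It fails at once if the narrow winch is let down, by a tooth or more (value of joint narrow_drum below 2.2 rad).
It also fails if it takes over 40 s, if anything falls off the work surface, if the arm or the gripper's body presses on something with over 40 N, if the wrist force passes 120 N, or if a joint passes its speed limit or range.

### The arm

A 6-joint arm with a two-finger parallel gripper is mounted at the origin on the work surface; the furniture and walls round the work are solid. World frame = base frame: x ahead of the robot, y to its left, z up, the work surface at z = 0. Lengths are in m, angles in degrees, forces in N, time in s.
With the tool pointing down it reaches from about 0.25 to 0.725 m from the base axis. Payload 9.7 kg.
Tool frame: the origin (TCP) lies at the very end of the fingers, on their centre line; the grasp point (between the pads) lies 19 mm behind it; x points along the fingers, y is the direction in which the jaws open and shut, and the axes are right-handed (so a half turn about x gives the same grasp; the last joint's range is limited). The gripper opens to 85 mm and grips with 20 to 120 N. Pads are 22 mm wide; open, the fingers measure 114 mm over their backs; the gripper's body (76 mm by 85 mm) begins 54 mm behind the grasp point. The pads swing forward as they close: fully open they stand 13 mm farther back than shut.
Start: joints at [-66.864, 4.979, 10.078, 95.1, 0, 90], TCP at [0.216, -0.506, 0.231] pointing down, gripper open.
Joint ranges: [-179.16, 179.16], [-48.56, 103.87], [-65.8, 70.77], [-126.05, 130.52], [-82.76, 87.17], [-180, 180]. Speed limits (degrees/s): [127.2, 127.2, 147.25, 180, 180, 180].

### API

Orientations are given as [roll, pitch, yaw] about the fixed x, y, z axes, in that order (R = Rz(yaw) Ry(pitch) Rx(roll)).
In Python, from workcell import get_obs, cams, bot gives the robot as it stands.
- The arm moves only by the tool apply_moves, never from a script. Its argument "rows" is a list that holds one entry, the list of rows, each a list of 7 numbers: the shift along the tool's x, y, z in mm, then the turn, a rotation vector about the tool's x, y, z in rad, then the opening, from 0 (shut) to 1 (fully open). A call has 1 to 20 rows; each row is the pose to reach, as a shift and turn from the pose measured when the call began, along the tool's axes at that moment; what a row does not reach only later rows make up. A row lasts 1/10 s, in which the tool goes at most 50 mm and 8.59 degrees, less where a joint would pass 70% of its speed; a pose out of reach is approached as far as the arm can. A call with a gripper value outside its range is refused whole. The fingers move at their own pace and stop on an object; "newtons" is the grip in N (left out, the last holds). Time passes only in rows, so rows that repeat a pose let the fingers close. It gives the time, the measured TCP pose, the force and the opening at its end, in the units of the state.
- get_obs(): the state, without advancing time (a new reading comes with each control period).
- cams.camera(name): name is "scene" or "top" or "wrist"; returns a dict with "pixels" (480x640x3 uint8, red, green, blue), "range_z" (480x640 float32, m along the optical axis (not along the pixel's ray), 0 where there is no reading), "fx", "fy", "cx", "cy" (pixels), "eye" and "attitude" of the camera in the world. Camera axes: x right, y up, looking along -z (the intrinsics and any distortion apply to the point x, -y, -z); pixel columns grow to the right and rows downward; lengths in m; the calibration is good to about 2 mm. The wrist camera is an equidistant fisheye: a pixel r from the principal point sees the ray r / f radians off the axis. A picture is of the moment at which its call begins.
- bot.job_done(): hands the job in, once; it reports no verdict.
Trained networks look in a picture, given as the dict that the camera call returned (one of the last four; its "shot" number tells which), for a name from the list of things; names that differ only in an ending like _2 or _b are one class to them, and where a whole thing is asked for, a point or a joint stands for the part that bears it (a point fixed in the world has none). Each returns a list of dicts, best first, with "confidence" (0 to 1); they miss things now and then, are a little off and sometimes report something else, mostly with a low value. They report only what shows in the picture. A call takes as long as a camera call.
- cams.find_in(label, picture): "at" ([x, y, z] in m, in world coordinates, good to about 4 mm: the middle of the surface that is visible of it).
The state is a dict: "time": time; "q": joint angles; "qd": joint speeds; "joint_efforts": joint torques, N m; "ee_pos": TCP position; "tcp_rot": TCP orientation; "wrist_force": force on the tool from outside, world axes, zero at the start; "torque": the same for the moment, N m; "opening": finger opening in m.
Only numpy, scipy, OpenCV 4.12 (cv2) and the standard library are available. Lean on these libraries where they do the work, as an engineer would, in place of code of your own. Each camera call takes 0.05 s, during which the arm holds its last target.

## Working session

There is one attempt and no reset: what is moved stays moved. The work goes in short steps, Python scripts to look and compute and a tool call to move; the robot and the scene stay as the last step left them, time stands still between calls to the robot, and variables do not carry over. Pictures are saved under pics/ and viewed, and the job is handed in when it is done.

Besides the shell and the picture viewer there is one more tool, called by a JSON object that holds its "fn" and its "kwargs". apply_moves: Moves the arm, as the interface text tells. Its arguments: {"type":"object","properties":{"rows":{"type":"array"},"newtons":{"type":"number"}},"required":["rows"]}

```bash
mkdir -p pics; cat > h.py <<'E'
import numpy as np, cv2
from workcell import get_obs, cams, bot
def save(p,n): cv2.imwrite('pics/'+n+'.png',p['pixels'][:,:,::-1])
E
python3 - <<'E'
from h import *
o=get_obs(); print(o['time'],o['ee_pos'],o['tcp_rot'],o['opening'])
for n in ['scene','top']:
    p=cams.camera(n); save(p,n+'1'); print(n,p['eye'],p['attitude'],p['fx'],p['cx'],p['cy'])
    for l in ['wide_winch','wide_tab','narrow_drum','wide_drum']:
        print(l,[(np.round(d['at'],3),round(d['confidence'],2)) for d in cams.find_in(l,p)[:3]])
print(get_obs()['time'])
E
```

```text
0.0 [ 0.21600415 -0.50557333  0.23057318] [-90.39135444  89.92394872 112.74243512] 0.08548314700280223
scene [0.10236394 0.7169794  0.55558316] [  56.97632623   -1.26964184 -139.92609625] 500.13803807826935 325.49171710148477 237.81883373315267
wide_winch [(array([0.531, 0.068, 0.055]), 0.56)]
wide_tab [(array([0.505, 0.06 , 0.11 ]), 0.86)]
narrow_drum [(array([0.523, 0.262, 0.069]), 0.82)]
wide_drum [(array([0.531, 0.028, 0.074]), 0.56)]
top [0.43687173 0.16204683 0.95937599] [  7.41223825   0.32357118 -90.95106797] 463.23931148703156 322.0163604677227 238.36549243674278
wide_winch [(array([0.54 , 0.031, 0.063]), 0.88)]
wide_tab [(array([0.526, 0.057, 0.11 ]), 0.89)]
narrow_drum [(array([0.546, 0.252, 0.075]), 0.79)]
wide_drum [(array([0.542, 0.028, 0.071]), 0.58)]
0.5
```

View pics/scene1.png

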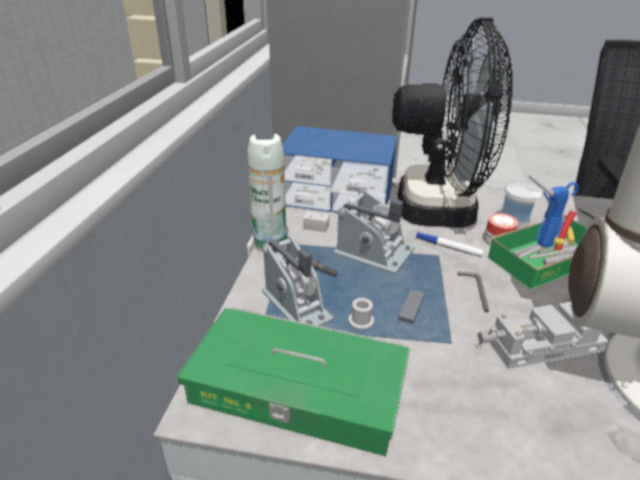

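View pics/top1.png

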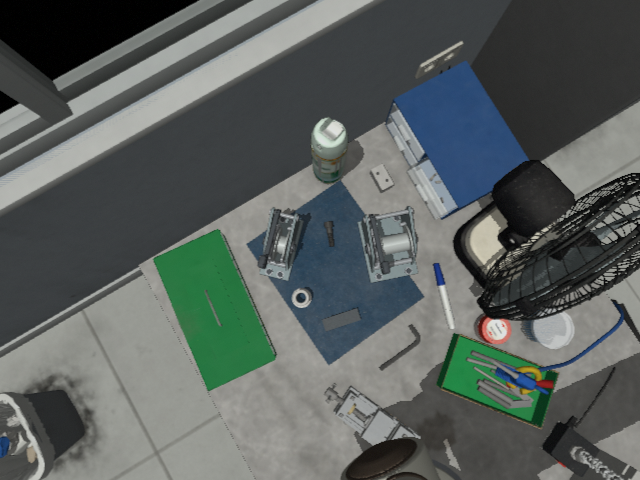

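The top view shows the wide winch at about (390,243) and the narrow one at about (283,243). The fan is at (560,240), to the right. Next I'll measure the tab from the depth image.

```bash
cat >> h.py <<'E'
from scipy.spatial.transform import Rotation as R
def cloud(p):
    v,u=np.mgrid[0:480,0:640]; z=p['range_z']
    c=np.stack([(u-p['cx'])/p['fx']*z,-(v-p['cy'])/p['fy']*z,-z],-1)
    w=c@R.from_euler('xyz',p['attitude'],degrees=True).as_matrix().T+p['eye']
    w[z==0]=np.nan; return w
E
python3 - <<'E'
from h import *
for n,(u0,u1,v0,v1) in dict(top=(340,440,190,300),scene=(320,430,180,280)).items():
    p=cams.camera(n); w=cloud(p)
    cr=p['pixels'][v0:v1,u0:u1,::-1]; cv2.imwrite(f'pics/{n}_crop.png',cv2.resize(cr,None,fx=5,fy=5,interpolation=cv2.INTER_CUBIC))
    q=w.reshape(-1,3); 
    m=(abs(q[:,0]-.54)<.13)&(abs(q[:,1]-.03)<.1)
    for lo in (.108,.114,.12,.128):
        s=q[m&(q[:,2]>lo)&(q[:,2]<.16)]; print(n,lo,len(s), s.mean(0).round(4), s.min(0).round(3), s.max(0).round(3))
    s=q[m&(q[:,2]>.112)&(q[:,2]<.16)]; print(s[np.argsort(-s[:,2])][:60:2].round(3).tolist())
    f=q[(q[:,0]>.2)&(q[:,0]<.9)&(q[:,1]>-.45)&(q[:,1]<-.0)&(q[:,2]>.13)&(q[:,2]<.6)]
    for a in np.arange(.3,.9,.06):
        g=f[abs(f[:,0]-a)<.03]; 
        if len(g): print('fan x',a.round(2),'y',g[:,1].min().round(3),g[:,1].max().round(3),'zmax',g[:,2].max().round(3),len(g))
E
```

```text
top 0.108 621 [ 0.5908 -0.0029  0.1224] [ 0.479 -0.07   0.108] [0.67  0.073 0.145]
top 0.114 421 [ 0.6039 -0.0227  0.1283] [ 0.479 -0.07   0.114] [0.67  0.06  0.145]
top 0.12 360 [ 0.6011 -0.0222  0.1302] [ 0.48 -0.07  0.12] [0.67  0.06  0.145]
top 0.128 237 [ 0.5907 -0.0172  0.1338] [ 0.48  -0.07   0.128] [0.67  0.059 0.145]
[[0.499, 0.053, 0.145], [0.492, 0.049, 0.143], [0.485, 0.055, 0.143], [0.487, 0.057, 0.143], [0.483, 0.055, 0.142], [0.494, 0.049, 0.142], [0.483, 0.05, 0.142], [0.485, 0.05, 0.142], [0.496, 0.056, 0.142], [0.496, 0.051, 0.142], [0.494, 0.051, 0.142], [0.487, 0.051, 0.141], [0.485, 0.051, 0.141], [0.492, 0.051, 0.141], [0.499, 0.049, 0.141], [0.497, 0.049, 0.141], [0.501, 0.051, 0.141], [0.487, 0.055, 0.141], [0.483, 0.056, 0.141], [0.485, 0.046, 0.14], [0.487, 0.047, 0.14], [0.496, 0.054, 0.14], [0.491, 0.058, 0.14], [0.482, 0.051, 0.14], [0.494, 0.053, 0.14], [0.498, 0.059, 0.14], [0.483, 0.046, 0.14], [0.501, 0.052, 0.139], [0.494, 0.056, 0.139], [0.496, 0.058, 0.139]]
fan x 0.3 y -0.212 -0.109 zmax 0.184 418
fan x 0.36 y -0.116 -0.108 zmax 0.187 11
fan x 0.4
[... 1138 characters left out ...]
494, 0.056, 0.141], [0.482, 0.053, 0.141], [0.479, 0.05, 0.141], [0.492, 0.056, 0.14], [0.482, 0.056, 0.14], [0.489, 0.057, 0.14], [0.495, 0.057, 0.139], [0.48, 0.052, 0.139], [0.485, 0.056, 0.139], [0.493, 0.058, 0.139], [0.499, 0.058, 0.139]]
fan x 0.3 y -0.216 -0.109 zmax 0.186 412
fan x 0.36 y -0.115 -0.109 zmax 0.187 9
fan x 0.42 y -0.235 -0.089 zmax 0.372 2660
fan x 0.48 y -0.31 -0.103 zmax 0.402 2767
fan x 0.54 y -0.368 -0.127 zmax 0.402 2838
fan x 0.6 y -0.379 -0.066 zmax 0.372 2384
fan x 0.66 y -0.222 -0.036 zmax 0.267 814
fan x 0.72 y -0.213 -0.004 zmax 0.135 869
fan x 0.78 y -0.182 -0.0 zmax 0.134 765
fan x 0.84 y -0.15 -0.001 zmax 0.134 416
fan x 0.9 y -0.122 -0.098 zmax 0.132 14
```

View pics/top_crop.png

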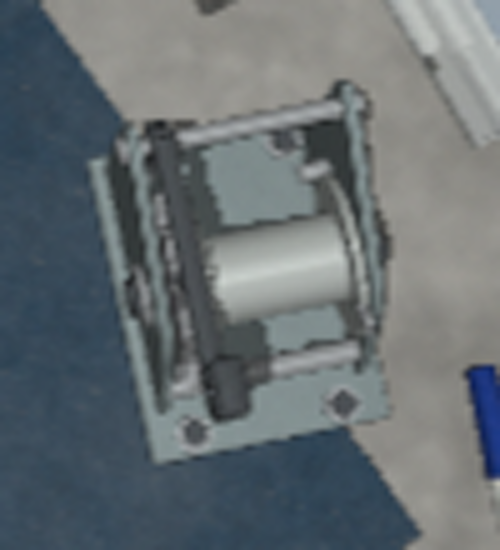

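View pics/scene_crop.png

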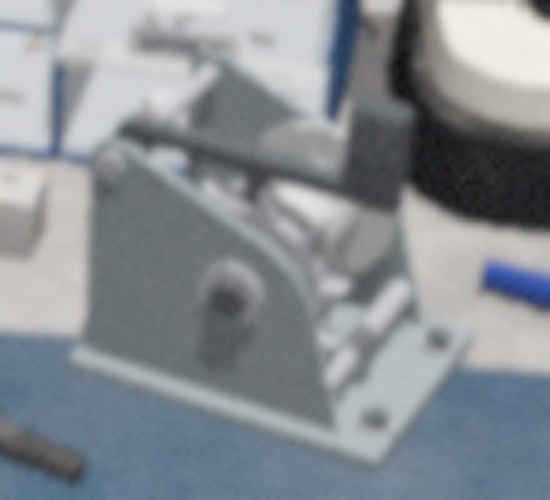

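```bash
python3 - <<'E'
from h import *
for n in ('top','scene'):
    p=cams.camera(n); q=cloud(p).reshape(-1,3)
    s=q[(abs(q[:,0]-.49)<.03)&(abs(q[:,1]-.053)<.03)&(q[:,2]>.118)&(q[:,2]<.16)]
    r=cv2.minAreaRect((s[:,:2]*1000).astype(np.float32)); print(n,len(s),'tab rect',r, 'z99',np.percentile(s[:,2],97))
    # bar: points z .09-.112 dark, ahead
    u=p['pixels'].reshape(-1,3).max(1)
    b=q[(q[:,0]>.51)&(q[:,0]<.62)&(abs(q[:,1]-.065)<.03)&(q[:,2]>.094)&(q[:,2]<.125)&(u<90)]
    print('bar',len(b),cv2.fitLine((b[:,:2]*1000).astype(np.float32),cv2.DIST_HUBER,0,.1,.1).ravel())
    # base edges
    e=q[(abs(q[:,0]-.54)<.1)&(abs(q[:,1]-.03)<.085)&(q[:,2]>.004)&(q[:,2]<.112)]
    print('base',cv2.minAreaRect((e[:,:2]*1000).astype(np.float32)))
    if n=='top':
        az=np.degrees(np.arctan2(q[:,1],q[:,0])); rr=np.hypot(q[:,0],q[:,1])
        for a in range(-85,35,8):
            print(a,[ (round(float(np.nanmax(q[m,2])),2) if (m:=(abs(az-a)<=4)&(abs(rr-k)<=.03)).any() else None) for k in np.arange(.2,.75,.06)])
o=get_obs();M=R.from_euler('xyz',o['tcp_rot'],degrees=True).as_matrix();print(o['ee_pos'],M.round(3),o['wrist_force'],o['time'])
E
```

```text
top 101 tab rect ((490.62921142578125, 52.3491325378418), (21.751996994018555, 13.001039505004883), 9.144472122192383) z99 0.14265900272133902
bar 243 [9.8049808e-01 1.9652869e-01 5.5224426e+02 6.4660042e+01]
base ((540.138916015625, 29.85183334350586), (199.36480712890625, 169.54568481445312), 0.07078616321086884)
-85 [None, None, None, None, None, None, None, None, None, None]
-77 [None, 0.0, 0.05, None, 0.0, -0.0, None, None, None, None]
-69 [0.01, 0.0, 0.15, 0.14, 0.0, 0.0, None, None, None, None]
-61 [0.0, 0.0, 0.12, 0.05, 0.02, 0.01, 0.0, None, None, None]
-53 [0.0, 0.0, 0.05, 0.01, 0.01, 0.01, 0.01, None, None, None]
-45 [0.0, 0.05, 0.05, 0.08, 0.05, 0.01, 0.02, 0.0, None, None]
-37 [0.0, 0.05, 0.16, 0.14, 0.09, 0.09, 0.0, 0.19, 0.2, None]
-29 [0.0, 0.05, 0.16, 0.14, 0.27, 0.38, 0.37, 0.33, 0.33, 0.22]
-21 [0.01, 0.05, 0.18, 0.18, 0.36, 0.39, 0.4, 0.37, 0.31, 0.13]
-13 [0.01, 0.05, 0.05, 0.05, 0.35, 0.35, 0.27, 0.28, 0.27, 0.13]
-5 [0.19, 0.01, 0.01, 0.01, 0.02, 0.08, 0.12, 0.14, 0.13, 0.13]
3 [0.24, 0.0, 0.01, 0.01, 0.01, 0.14, 0.11, 0.11, 0.12, 0.13]
11 [0.26, 0.06, 0.01, 0.02, 0.02, 0.08, 0.11, 0.11, 0.23, 0.23]
19 [0.25, 0.06, 0.01, 0.02, 0.02, 0.01, 0.09, 0.11, 0.11, 0.0]
27 [0.24, 0.07, 0.06, 0.02, 0.01, 0.04, 0.14, 0.11, 0.1, 0.0]
scene 194 tab rect ((490.0558166503906, 53.89752197265625), (22.472211837768555, 15.353759765625), 13.224559783935547) z99 0.14267705056200844
bar 64 [9.7875768e-01 2.0502053e-01 5.4839697e+02 6.6554771e+01]
base ((540.09423828125, 29.875396728515625), (169.49966430664062, 199.94410705566406), 89.90091705322266)
[ 0.21610098 -0.50577617  0.23130332] [[ 0.     0.393 -0.92 ]
 [-0.    -0.92  -0.393]
 [-1.     0.     0.   ]] [-0.472942   -0.23617936 -0.18037569] 0.7
```

{"fn": "apply_moves", "kwargs": {"rows": [[[-50,0,0,0,0,0,1],[-100,0,0,0.1,0,0,1],[-150,0,0,0.2,0,0,1],[-200,0,0,0.2,0,0,1],[-220,-20,-12,0.2,0,0,1],[-220,-65,-38,0.2,0,0,1],[-220,-105,-62,0.2,0,0,1],[-220,-145,-86,0.2,0,0,1],[-220,-185,-110,0.2,0,0,1],[-220,-222,-132,0.2,0,0,1],[-220,-222,-132,0.2,0,0,1]]]}}

```text
time: 1.8
ee_pos: [0.2499, -0.2458, 0.4531]
tcp_rot: [134.3, 89.8, -33.8]
wrist_force: [-0.1, -0.3, 0.3]
opening: 0.0852
```

```bash
python3 - <<'E'
from h import *
o=get_obs();M=R.from_euler('xyz',o['tcp_rot'],degrees=True).as_matrix();print(o['ee_pos'],M.round(3),o['q'],o['time'])
for t in ([.32,-.05,.45],[.4905,.053,.30]): print((M.T@(np.array(t)-o['ee_pos'])*1000).round())
T=np.array([[0,.196,-.981],[0,-.981,-.196],[-1,0,0]]);print(R.from_matrix(M.T@T).as_rotvec())
E
```

```text
[ 0.24986288 -0.24580853  0.45312773] [[ 0.003  0.206 -0.979]
 [-0.002 -0.979 -0.206]
 [-1.     0.003 -0.003]] [-4.45645145e+01 -9.59078704e+00  2.27721757e+01  1.22148896e+02
  4.07755760e-02  1.23548962e+02] 1.8
[   3. -177. -109.]
[ 153. -243. -297.]
[ 0.01026077 -0.00267183 -0.00270681]
```

{"fn": "apply_moves", "kwargs": {"rows": [[[0,-40,-17,0,0,0,1],[0,-80,-35,0,0,0,1],[0,-120,-52,0,0,0,1],[0,-160,-70,0,0,0,1],[0,-200,-87,0,0,0,1],[3,-231,-100,0.01,0,0,1],[3,-231,-100,0.01,0,0,1],[30,-233,-135,0.01,0,0,1],[60,-235,-175,0.01,0,0,1],[90,-238,-215,0.01,0,0,1],[120,-240,-255,0.01,0,0,1],[153,-243,-297,0.01,0,0,1],[153,-243,-297,0.01,0,0,1],[153,-243,-297,0.01,0,0,1]]]}}

```text
time: 3.2
ee_pos: [0.4912, 0.0519, 0.2987]
tcp_rot: [70.7, 89.8, -98.0]
wrist_force: [-0.1, -1.3, 1.7]
opening: 0.0852
```

```bash
python3 - <<'E'
from h import *
o=get_obs();M=R.from_euler('xyz',o['tcp_rot'],degrees=True).as_matrix();print(o['ee_pos'],M.round(3),o['q'].round(1) if hasattr(o['q'],'round') else o['q'],o['time'])
p=cams.camera('wrist'); save(p,'w1'); print(p['fx'],p['cx'],p['cy'],p['eye'],p['attitude'])
print([(d['at'],d['confidence']) for d in cams.find_in('wide_tab',p)])
t=cams.camera('top'); save(t,'top2')
print([(d['at'],d['confidence']) for d in cams.find_in('wide_tab',t)])
Rc=R.from_euler('xyz',p['attitude'],degrees=True).as_matrix()
def proj(X):
    c=Rc.T@(np.array(X)-p['eye']); a=np.array([c[0],-c[1],-c[2]]); th=np.arctan2(np.hypot(a[0],a[1]),a[2]); return p['cx']+p['fx']*th*a[0]/np.hypot(a[0],a[1]),p['cy']+p['fy']*th*a[1]/np.hypot(a[0],a[1])
ex=np.array([.981,.196,0])*.011; ey=np.array([-.196,.981,0])*.006
im=p['pixels'][:,:,::-1].copy()
for a in(-1,1):
  for b in(-1,1):
    u=proj(np.array([.4905,.053,.141])+a*ex+b*ey); print(u); cv2.circle(im,(int(u[0]),int(u[1])),2,(0,0,255),-1)
cv2.imwrite('pics/w1o.png',im)
print((M.T@(np.array([.4905,.053,.111])-o['ee_pos'])*1000).round(1))
E
```

```text
[0.49120044 0.05194185 0.29867958] [[-0.     0.196 -0.981]
 [-0.003 -0.981 -0.196]
 [-1.     0.003  0.001]] [  6.1  -0.6  11.9 102.6  -0.2 174.8] 3.2
371.64829954431775 317.38175094759515 237.41476247707973 [0.56488579 0.06816714 0.43897535] [-17.07688001  -0.13570626 -78.75882045]
[([0.5286, 0.0609, 0.1065], 0.72)]
[([0.5603, 0.0649, 0.1111], 0.46)]
(np.float64(324.18551689903256), np.float64(232.11798992339774))
(np.float64(309.8131477971119), np.float64(232.14151346730745))
(np.float64(324.28750896311186), np.float64(206.3532301705966))
(np.float64(309.64274144698334), np.float64(206.3758665126193))
[187.7  -1.7   0.3]
```

View pics/w1o.png

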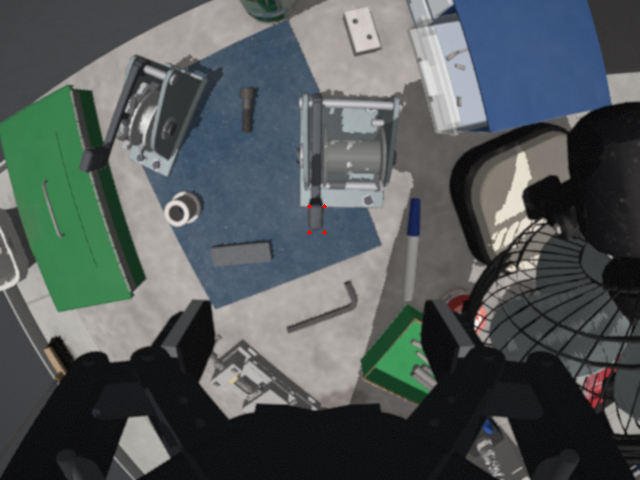

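The projected corners lie on the dark tab at about (316,218), so the measurement agrees. I'll descend now.

{"fn": "apply_moves", "kwargs": {"rows": [[[45,-1,0,0,0,0,0.7],[90,-2,0,0,0,0,0.6],[135,-2,0,0,0,0,0.5],[170,-2,0,0,0,0,0.5],[188,-2,0,0,0,0,0.5],[188,-2,0,0,0,0,0.5],[188,-2,0,0,0,0,0.5]]], "newtons": 20}}

```text
time: 4.1
ee_pos: [0.4916, 0.0537, 0.1158]
tcp_rot: [156.6, 89.5, -12.1]
wrist_force: [0.1, -0.3, -0.3]
opening: 0.0426
```

```bash
python3 - <<'E'
from h import *
o=get_obs();print(o['ee_pos'],o['tcp_rot'],o['wrist_force'],o['opening'],o['time'])
p=cams.camera('wrist'); save(p,'w2')
E
```

```text
[0.49163916 0.05365381 0.11579163] [156.63597775  89.5374715  -12.10109933] [ 0.11603421 -0.29628201 -0.26915146] 0.04263993382927703 4.1
```

View pics/w2.png

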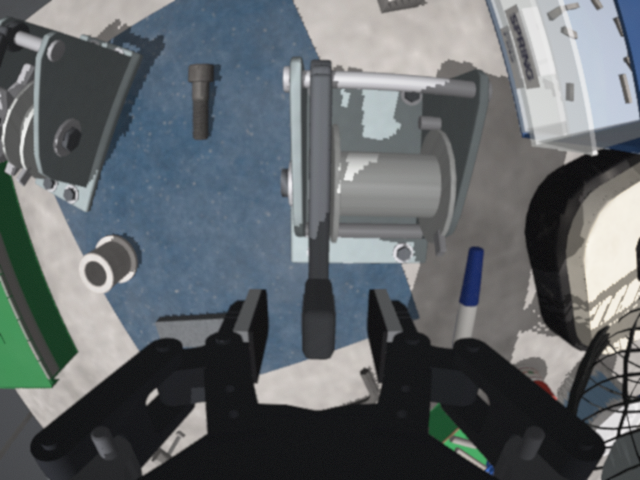

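The tab is centred between the fingers at about (318,320). I'll go 4 mm lower and close.

{"fn": "apply_moves", "kwargs": {"rows": [[[4,0,0,0,0,0,0.5],[4,0,0,0,0,0,0.1],[4,0,0,0,0,0,0.0],[4,0,0,0,0,0,0.0],[4,0,0,0,0,0,0.0],[4,0,0,0,0,0,0.0],[4,0,0,0,0,0,0.0],[4,0,0,0,0,0,0.0]]], "newtons": 25}}

```text
time: 4.95
ee_pos: [0.4924, 0.0536, 0.1128]
tcp_rot: [158.1, 89.4, -10.7]
wrist_force: [-0.1, -3.1, 5.4]
opening: 0.0115
```

{"fn": "apply_moves", "kwargs": {"rows": [[[-4,0,-1.5,0,0,0,0],[-8,0,-3,0,0,0,0],[-11,0,-5,0,0,0,0],[-15,0,-7,0,0,0,0],[-19,0,-9,0,0,0,0],[-22,0,-11,0,0,0,0],[-25,0,-13.5,0,0,0,0],[-29,0,-16,0,0,0,0],[-29,0,-16,0,0,0,0],[-29,0,-16,0,0,0,0]]]}}

```text
time: 5.95
ee_pos: [0.5083, 0.0566, 0.1423]
tcp_rot: [157.2, 89.4, -11.5]
wrist_force: [2.7, -4.3, -3.9]
opening: 0.0117
```

```bash
python3 - <<'E'
from h import *
o=get_obs();print(o['ee_pos'],o['tcp_rot'],o['wrist_force'],o['opening'],o['time'])
p=cams.camera('wrist'); save(p,'w3')
E
```

```text
[0.5083373  0.05662582 0.14234295] [157.21665026  89.37727731 -11.54726673] [ 2.65259687 -4.26246056 -3.86799201] 0.011742830343380683 5.95
```

View pics/w3.png

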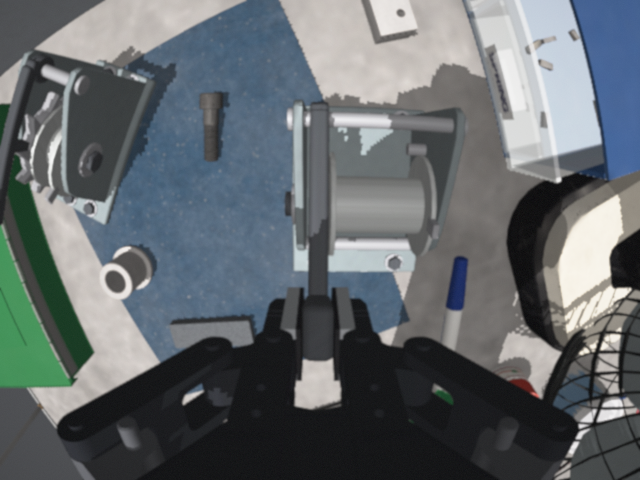

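The tab is held between the fingers at about (318,325), and it has risen 29 mm. I'll hold it there for 4 s and check the drum.

{"fn": "apply_moves", "kwargs": {"rows": [[[0,0,0,0,0,0,0],[0,0,0,0,0,0,0],[0,0,0,0,0,0,0],[0,0,0,0,0,0,0],[0,0,0,0,0,0,0],[0,0,0,0,0,0,0],[0,0,0,0,0,0,0],[0,0,0,0,0,0,0],[0,0,0,0,0,0,0],[0,0,0,0,0,0,0],[0,0,0,0,0,0,0],[0,0,0,0,0,0,0],[0,0,0,0,0,0,0],[0,0,0,0,0,0,0],[0,0,0,0,0,0,0],[0,0,0,0,0,0,0],[0,0,0,0,0,0,0],[0,0,0,0,0,0,0],[0,0,0,0,0,0,0],[0,0,0,0,0,0,0]]]}}

```text
time: 8.0
ee_pos: [0.5083, 0.0566, 0.1423]
tcp_rot: [157.6, 89.4, -11.2]
wrist_force: [3.3, -4.1, -4.7]
opening: 0.0113
```

{"fn": "apply_moves", "kwargs": {"rows": [[[0,0,0,0,0,0,0],[0,0,0,0,0,0,0],[0,0,0,0,0,0,0],[0,0,0,0,0,0,0],[0,0,0,0,0,0,0],[0,0,0,0,0,0,0],[0,0,0,0,0,0,0],[0,0,0,0,0,0,0],[0,0,0,0,0,0,0],[0,0,0,0,0,0,0],[0,0,0,0,0,0,0],[0,0,0,0,0,0,0],[0,0,0,0,0,0,0],[0,0,0,0,0,0,0],[0,0,0,0,0,0,0],[0,0,0,0,0,0,0],[0,0,0,0,0,0,0],[0,0,0,0,0,0,0],[0,0,0,0,0,0,0],[0,0,0,0,0,0,0]]]}}

```text
time: 10.0
ee_pos: [0.5083, 0.0566, 0.1424]
tcp_rot: [157.6, 89.4, -11.1]
wrist_force: [3.3, -4.3, -3.9]
opening: 0.0114
```

```bash
python3 - <<'E'
from h import *
o=get_obs();print(o['ee_pos'],o['tcp_rot'],o['wrist_force'],o['opening'],o['time'])
a=cams.camera('wrist');b=cams.camera('scene'); save(a,'w4')
c=cv2.imread('pics/w3.png')[60:360,240:500]; d=cv2.imread('pics/w4.png')[60:360,240:500]
cv2.imwrite('pics/cmp.png',cv2.resize(np.hstack([c,d]),None,fx=1.5,fy=1.5))
cv2.imwrite('pics/s4.png',cv2.resize(np.hstack([cv2.imread('pics/scene1.png')[170:290,310:440],b['pixels'][170:290,310:440,::-1]]),None,fx=3,fy=3,interpolation=cv2.INTER_CUBIC))
E
```

```text
[0.50833692 0.05664525 0.14236459] [157.63521073  89.37389031 -11.1277496 ] [ 3.26827093 -4.30847231 -3.88582116] 0.011416211089941807 10.0
```

View pics/cmp.png

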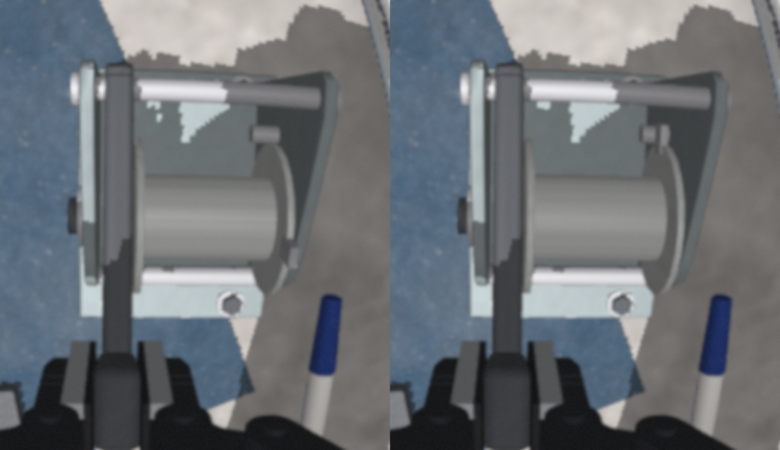

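View pics/s4.png

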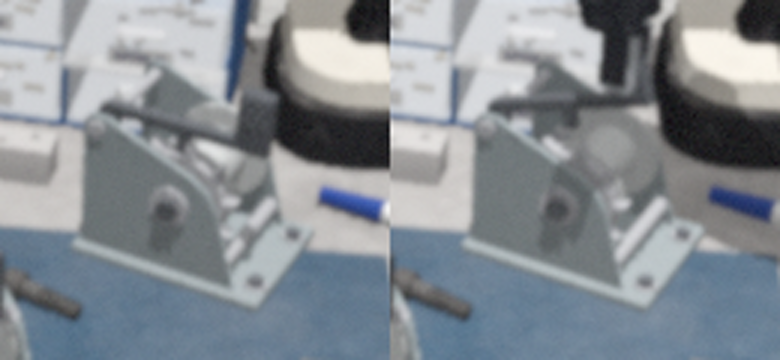

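In the right-hand picture the drum's lug has moved from the front to beside the stop pin at about (655,135). The pawl is clearly up. I'll hold a little longer to be safe, lower along the arc and open.

{"fn": "apply_moves", "kwargs": {"rows": [[[0,0,0,0,0,0,0],[0,0,0,0,0,0,0],[0,0,0,0,0,0,0],[0,0,0,0,0,0,0],[0,0,0,0,0,0,0],[0,0,0,0,0,0,0],[0,0,0,0,0,0,0],[0,0,0,0,0,0,0],[4,0,2.5,0,0,0,0],[7,0,5,0,0,0,0],[10,0,7,0,0,0,0],[14,0,9,0,0,0,0],[18,0,11,0,0,0,0],[21,0,13,0,0,0,0],[24,0,14,0,0,0,0],[27,0,15,0,0,0,0],[27,0,15,0,0,0,0],[27,0,15,0,0,0,0]]]}}

```text
time: 11.9
ee_pos: [0.4932, 0.0537, 0.1148]
tcp_rot: [156.4, 89.5, -12.3]
wrist_force: [-4.1, -3.4, 3.0]
opening: 0.0114
```

{"fn": "apply_moves", "kwargs": {"rows": [[[0,0,0,0,0,0,0.2],[0,0,0,0,0,0,0.5],[0,0,0,0,0,0,0.5],[0,0,0,0,0,0,0.5],[0,0,0,0,0,0,0.5],[0,0,0,0,0,0,0.5],[0,0,0,0,0,0,0.5]]]}}

```text
time: 12.6
ee_pos: [0.4933, 0.0537, 0.1148]
tcp_rot: [156.7, 89.5, -12.1]
wrist_force: [0.0, 0.1, -0.6]
opening: 0.0429
```

```bash
python3 - <<'E'
from h import *
o=get_obs();print(o['ee_pos'],o['tcp_rot'],o['wrist_force'],o['opening'],o['time'])
a=cams.camera('wrist'); save(a,'w5')
E
```

```text
[0.49327168 0.05373166 0.1148019 ] [156.65990129  89.45947795 -12.09581719] [ 0.00752368  0.14062051 -0.62225314] 0.04289703719313393 12.6
```

View pics/w5.png

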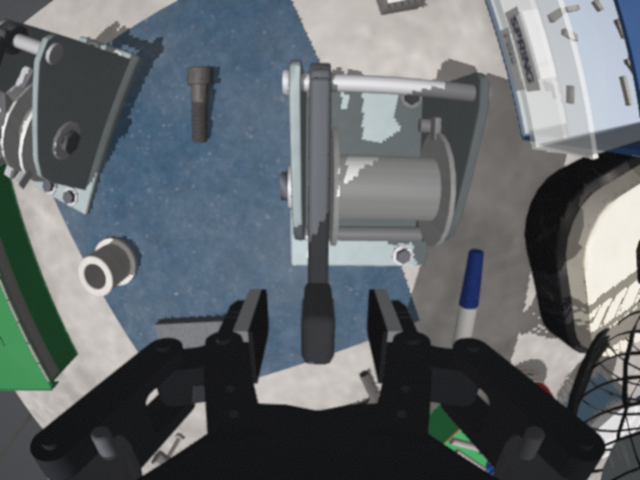

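The tab is free between the open fingers at (318,320), and the lug sits at the pin at (432,125). I'll retreat straight up and check the heights.

{"fn": "apply_moves", "kwargs": {"rows": [[[-30,0,0,0,0,0,0.5],[-70,0,0,0,0,0,0.5],[-110,0,0,0,0,0,0.5],[-150,0,0,0,0,0,0.5],[-185,0,0,0,0,0,0.5],[-185,0,0,0,0,0,0.5],[-185,0,0,0,0,0,0.5]]]}}

```text
time: 13.35
ee_pos: [0.4919, 0.0541, 0.3003]
tcp_rot: [159.0, 89.4, -9.8]
wrist_force: [0.0, 0.1, -0.3]
opening: 0.0427
```

```bash
python3 - <<'E'
from h import *
o=get_obs();print(o['ee_pos'],o['wrist_force'],o['opening'],o['time'])
for n in ('scene','top'):
    p=cams.camera(n); save(p,n+'6'); q=cloud(p).reshape(-1,3)
    s=q[(abs(q[:,0]-.49)<.025)&(abs(q[:,1]-.053)<.025)&(q[:,2]>.118)&(q[:,2]<.2)]
    if len(s)>3: print(n,len(s),s.mean(0),np.percentile(s[:,2],97))
    print([(np.round(d['at'],3),d['confidence']) for d in cams.find_in('narrow_drum',p)])
a=cams.camera('wrist'); save(a,'w6')
b=[cv2.imread(f'pics/scene{k}.png')[170:330,255:430] for k in (1,6)]
cv2.imwrite('pics/s6.png',cv2.resize(np.hstack(b),None,fx=2.28,fy=2.28,interpolation=cv2.INTER_CUBIC))
b=[cv2.imread(f'pics/w{k}.png')[40:240,80:420] for k in (1,6)]
cv2.imwrite('pics/w6c.png',cv2.resize(np.vstack(b),None,fx=1.5,fy=1.5))
E
```

```text
[0.49194985 0.05411238 0.30026421] [ 0.02270247  0.077045   -0.26161522] 0.042656944102051876 13.35
scene 192 [0.48827268 0.05583543 0.13246743] 0.14313615884341915
[(array([0.52 , 0.262, 0.066]), 0.79)]
top 17 [0.48182457 0.05369136 0.13608958] 0.14290639258355692
[(array([0.548, 0.253, 0.071]), 0.97)]
```

View pics/s6.png

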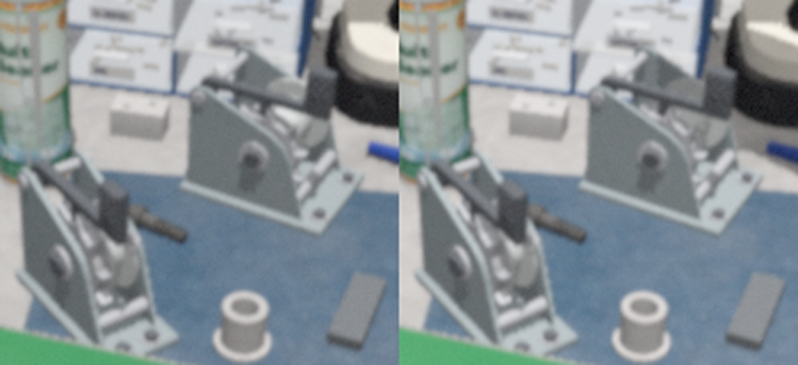

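View pics/w6c.png

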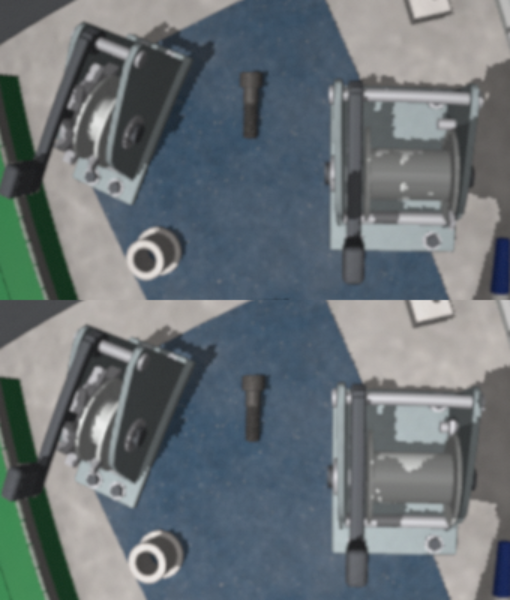

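The tab top is back at 143 mm, the same as at the start, so the pawl is home. The lug is at the stop pin, the narrow winch looks unchanged, and the arm is clear.

```bash
python3 -c "
from h import *
print(bot.job_done(), get_obs()['time'])"
```

```text
the job is handed in; nothing more can be done
the job is handed in; nothing more can be done
```

I let the wide-drum winch down, lowered its pawl, let go and handed the job in. Handing in gave no verdict.

**What I did:** The wide winch was the right-hand one. I brought the arm round on the inner side of the fan, above its height. I pinched the tab at 25 N, lifted it about 29 mm along its arc and held it up for about 5 s. I then lowered it, opened the fingers and withdrew straight up to z = 0.30 m. The clock read about 13.4 s before the final pictures.

**Last checks:**
- **Pawl:** the top of the tab is back at 143 mm, the same as before the lift, so the pawl is home.
- **Wide drum:** its lug has moved round to sit beside the stop pin. I judged this from pictures only, since the drum angle can't be read directly.
- **Narrow winch:** its pawl and drum look unchanged.
- **Contact:** the wrist force is about 0.3 N and the fingers are open at 43 mm, so nothing is being touched.

**Disagreement:** the network's "wide_tab" results landed 15–70 mm from the tab, nearer the middle of the pawl bar. I used the depth measurement instead. It agreed between the two cameras to about 2 mm, and the wrist picture confirmed it.

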